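# Tidy the jar row, then hold up the soap with tongs

### The job

One green-lidded jar has been left on the wooden soap board in front of the pink bar of soap: first put it back upright on the empty yellow spot of the low riser, so that the three jars stand in a neat row, and let go of it. Then take the blue-handled spring tongs, close them on the bar of soap, one tip on either side, and lift it to about 20 cm above the table, ready for packing; the gripper itself must never touch the soap. Finish while still holding the soap up in the tongs, and leave the other jars and everything else where they stand.

Things in the scene. Friction and masses are not known exactly. Their poses are not given: they have to be found in the camera images.
- jar_mid (a point): the stray jar on the soap board: a straight cylinder 44 mm across and 60 mm tall, about 90 g, white with a green screw lid (lid as wide as the jar); this point is its centre, 30 mm above its foot
- jar: the same stray jar, origin at the centre of its foot, z up
- spot: the empty yellow disc (52 mm across, flat, printed) on top of the riser where the stray jar belongs; its centre, at the height of the riser's top (50 mm above the table)
- riser: low plywood riser fixed to the table, 100 mm deep (x), 235 mm long (y), 50 mm high, origin at the centre of its underside; z up. Its flat top has three yellow spots in a row along its y axis, at y = -75, 0 and +75 mm; one of them, any of the three, is empty, the others carry jars
- jar_a_mid (a point): a jar that already stands on the riser, leave it: a straight cylinder 44 mm across and 60 mm tall, about 90 g, white with a green screw lid (lid as wide as the jar); this point is its centre, 30 mm above its foot
- jar_b_mid (a point): the other jar that already stands on the riser, leave it: a straight cylinder 44 mm across and 60 mm tall, about 90 g, white with a green screw lid (lid as wide as the jar); this point is its centre, 30 mm above its foot
- board: slatted wooden soap board fixed to the table, flat top without a rim, 180 mm long (x), 88 mm wide (y), 12 mm high; origin at the centre of its underside, z up. The soap lies on it near the +x end, the stray jar stands on it near the -x end
- soap_mid (a point): pink bar of soap, a block 52 mm long (its x axis, which points roughly away from the robot), 30 mm wide (its y axis), 24 mm high, about 45 g, lying on the board; this point is its centre, 12 mm above its underside
- soap: the same bar of soap, origin at the centre of its underside
- tongs_grip (a point): where to grip the spring tongs: midway between their two blue handle pads, half-way up (14 mm above their underside); x points along the tongs to the tips, y across them to the left arm, z up. To close them, squeeze the outer faces of the pads (64 mm long in x, 28 mm high) together along y; the spring reopens them. Centre of mass close to this point
- tongs_tips (a point): midway between the two blue tips, 105 mm in front of tongs_grip along its x axis, same height; tip pads 40 mm long (x), 28 mm high, 5 mm thick, flat against the soap's long sides when closed on its 30 mm width. Gap between the tips by width over the handle pads: 59 mm at 53 (released), 30 mm at 41, 11 mm at 31 (stop)
- tongs: the whole tongs: steel with blue plastic pads, about 95 g, 220 mm long, 28 mm high, standing on edge on the table, opening sideways; origin under tongs_grip on the underside, same axes. Each arm presses back with about 5 N at the pads when open, 7 N when 41 mm wide there; a light squeeze to 48 mm over the pads carries them still open
- tongs_left: left arm of the tongs (+y side); origin at its pivot, 90 mm behind tongs_grip (the tongs end 101 mm behind it). Both arms always swing by equal angles
- tongs_right: right arm of the tongs (-y side); origin at its pivot, 90 mm behind tongs_grip
- lotion: blue lotion bottle, 52 mm across, 130 mm tall, bystander; origin at the centre of its foot
- carton: brown cardboard carton 70 x 100 x 35 mm (x, y, z), bystander; origin at the centre of its underside
- tape: orange ring of tape lying flat, 84 mm across, 24 mm high, bystander; origin at the centre of its underside
- tin: flat round metal tin, 71 mm across, 34 mm high, bystander; origin at the centre of its underside
Mind the look-alikes: they are no part of the job. Leave any orange or turquoise look-alike of the soap alone.

How it is judged:
On the way, in this order (a step that is already met when the one before it is completed fails the run):
1. the stray jar stands on the empty yellow spot of the riser, released (horizontal distance between jar_mid and spot below 0.015 m and z of jar_mid in the frame of spot between 0.024 and 0.036 m and angle between jar_mid's own z axis and vertical below 0.12 rad and contact force between jar and the fingers below 0.1 N and linear speed of jar below 0.03 m/s), for 0.2 s.
2. the tongs are gripped and lifted off the table (height (world z) of tongs_grip above 0.035 m and contact force between tongs and the fingers above 1 N), for 0.1 s.
3. the soap is lifted off its board between the two arms of the tongs (height (world z) of soap_mid above 0.05 m and contact force between soap and tongs_left above 0.3 N and contact force between soap and tongs_right above 0.3 N and contact force between tongs and the fingers above 1 N and contact force between soap and the arm below 0.1 N and contact force between soap and the fingers below 0.1 N and contact force between soap and board below 0.05 N), for 0.2 s.
At the end, for the whole second after the job is handed in: Soap still, over 150 mm up, pressed by both tong arms (0.3 N each), touching neither robot nor board; tongs in the gripper (1 N); stray jar free, upright (0.12 rad), on the riser within 15 mm of the spot's centre; other jars and bystanders within 20 mm of their starts (all of step 1 and height (world z) of soap_mid above 0.15 m and linear speed of soap below 0.05 m/s and contact force between soap and tongs_left above 0.3 N and contact force between soap and tongs_right above 0.3 N and contact force between tongs and the fingers above 1 N and contact force between soap and the arm below 0.1 N and contact force between soap and the fingers below 0.1 N and contact force between soap and board below 0.05 N and distance of each of jar_a_mid, jar_b_mid, lotion, carton, tape, tin from where it was at the start of the episode below 0.02 m); the arm keeps its last pose, push and grip.
It fails at once if the robot itself touches the soap (contact force between soap and the fingers above 0.3 N or contact force between soap and the arm above 0.3 N).
It fails at once if a jar of the row is pushed out of its place (over 20 mm) (distance of any of jar_a_mid, jar_b_mid from where it was at the start of the episode above 0.02 m).
It fails at once if lotion, carton, tape or tin is pushed over 20 mm (distance of any of lotion, carton, tape, tin from where it was at the start of the episode above 0.02 m).
It also fails if it takes over 58 s, if anything falls off the work surface, if the arm or the gripper's body presses on something with over 40 N, if the wrist force passes 120 N, or if a joint passes its speed limit or range.

### The arm

A 7-joint arm with a two-finger parallel gripper is mounted at the origin on the work surface. World frame = base frame: x ahead of the robot, y to its left, z up, the work surface at z = 0. Lengths are in m, angles in rad, forces in N, time in s.
With the tool pointing down it reaches from about 0.4 to 0.875 m from the base axis. Payload 4.4 kg.
Tool frame: the origin (TCP) lies midway between the tips of the shut fingers; the grasp point (between the pads) lies 19 mm behind it; z points along the fingers, y is the line along which they close (so a half turn about z gives the same grasp; the last joint's range is limited). The gripper opens to 85 mm and grips with 20 to 120 N. Pads are 22 mm wide; open, the fingers measure 114 mm over their backs; the gripper's body (76 mm by 85 mm) begins 54 mm behind the grasp point. The pads swing forward as they close: fully open they stand 13 mm farther back than shut.
Start: joints at [-1.326, 0.628, 0.038, 1.517, -0.027, 0.996, -0.02], TCP at [0.199, 0.619, 0.231] pointing down, gripper open.
Joint ranges: [-3.06, 3.06], [-0.37, 2.12], [-1.25, 1.32], [0.18, 2.47], [-1.1, 4.24], [0.23, 1.98], [-2.94, 2.94]. Speed limits (rad/s): [2.57, 2.57, 3.14, 3.14, 3.14, 3.14, 3.14].

### API

Orientations are given as a rotation vector (axis times angle).
In Python, from rig import sensors, optics, manip gives the robot as it stands.
- The arm moves only by the tool jog_arm, never from a script. Its argument "series" is one flat list of numbers, 7 for each row, row after row: the finger opening in cm, from 0 to 8.54, then the shift along the tool's x, y, z in cm, then the turn, a rotation vector about the tool's x, y, z in rad. In form: [gripper, dx, dy, dz, rx, ry, rz, gripper, dx, dy, dz, rx, ry, rz, ...]. A call has 1 to 12 rows; each row is the pose to reach, as a shift and turn from the pose commanded when the call began, along the tool's axes at that moment; what a row does not reach only later rows make up. A row lasts 1/10 s, in which the tool goes at most 50 mm and 8.59 degrees, less where a joint would pass 70% of its speed; a pose out of reach is approached as far as the arm can. A call with a gripper value outside its range is refused whole. The fingers move at their own pace and stop on an object; "squeeze" is the grip in N (left out, the last holds). Time passes only in rows, so rows that repeat a pose let the fingers close. It gives the time, the measured TCP pose, the force, the opening and the grip force at its end, in the units of the state.
- sensors.read_state(): the state, without advancing time (a new reading comes with each control period).
- optics.capture(name): name is "scene" or "top" or "wrist"; returns the picture (480x640x3 uint8, red, green, blue); there is no depth.
- optics.camera_params(name): a dict with "fx", "fy", "cx", "cy" (pixels), "k1" (the pictures are not rectified: a ray, as slopes to the right and down, at radius r is drawn at 1 + k1 r^2 times it, then the intrinsics apply), "xyz" and "attitude" of the camera in the world; the wrist camera has in their place "hand_eye" (4x4, takes a point from camera to tool coordinates, whose origin is the TCP and whose axes are the flange's). Camera axes: x right, y up, looking along -z (the intrinsics and any distortion apply to the point x, -y, -z); pixel columns grow to the right and rows downward; lengths in m; the calibration is good to about 2 mm. A picture is of the moment at which its call begins: read the wrist's pose just before it. camera_params takes no time and is no camera call.
- manip.hand_in(): hands the job in; it is judged then, once.
The state is a dict: "t": time; "joints": joint angles; "joint_vel": joint speeds; "joint_torque": joint torques, N m; "ee_pos": TCP position; "tool_rot": TCP orientation; "contact_force": force on the tool from outside, world axes, zero at the start; "ft_torque": the same for the moment, N m; "width": finger opening in m; "gripper_force": force on a finger pad.
Only numpy, scipy, OpenCV 4.12 (cv2) and the standard library are available. Lean on these libraries where they do the work, as an engineer would, in place of code of your own. Each camera call takes 0.05 s, during which the arm holds its last target. There are 200 camera calls.

## Working session

There is one attempt and no reset: what is moved stays moved. The work goes in short steps, Python scripts to look and compute and a tool call to move; the robot and the scene stay as the last step left them, time stands still between calls to the robot, and variables do not carry over. Pictures are saved under pics/ and viewed, at most 10 in all, crops included, and the job is handed in when it is done.

Besides the shell and the picture viewer there is one more tool, called after "Call:" as name(argument=value, ...) on one line, values as JSON. jog_arm: Moves the arm, as the interface text tells. Its arguments: {"type":"object","properties":{"series":{"type":"array"},"squeeze":{"type":"number"}},"required":["series"]}

```bash
ls; mkdir -p pics; python3 - <<'E'
from rig import sensors, optics
import cv2
s=sensors.read_state(); print({k:s[k] for k in('t','ee_pos','tool_rot','width','contact_force')})
for n in('scene','top','wrist'):
    print(n,optics.camera_params(n))
    im=optics.capture(n); cv2.imwrite(f'pics/{n}0.png',im[:,:,::-1])
E
```

```text
pics
{'t': 0.0, 'ee_pos': array([0.198542  , 0.6182702 , 0.23039299]), 'tool_rot': array([-4.86107478e-01, -3.10348366e+00,  2.95072744e-03]), 'width': 0.08572487680213749, 'contact_force': array([-0.70664192,  0.22742489, -0.05742864])}
scene {'fx': 433.4707873650789, 'fy': 433.4707873650789, 'cx': 325.2124659917199, 'cy': 239.63088367874153, 'k1': -0.019376299189430048, 'xyz': array([1.19417026, 0.28029287, 0.73327507]), 'attitude': array([0.52299406, 0.78702691, 1.85039553])}
top {'fx': 591.9420157958621, 'fy': 591.9420157958621, 'cx': 319.6108754011024, 'cy': 238.71106409210444, 'k1': -0.12850731558129544, 'xyz': array([0.4880749 , 0.00736065, 1.40153394]), 'attitude': array([ 0.05908495, -0.03926519, -1.54789443])}
wrist {'fx': 396.4899360217845, 'fy': 396.4899360217845, 'cx': 320.5147089181542, 'cy': 239.45049410769718, 'k1': -0.00280433957418123, 'hand_eye': array([[ 1.10472932e-03,  9.48342715e-01,  3.17245764e-01,
         8.13481000e-02],
       [ 9.99999385e-01, -1.07825956e-03, -2.59007530e-04,
         1.08444803e-03],
       [ 9.64453750e-05,  3.17245855e-01, -9.48343323e-01,
        -1.44459205e-01],
       [ 0.00000000e+00,  0.00000000e+00,  0.00000000e+00,
         1.00000000e+00]])}
```

View pics/top0.png

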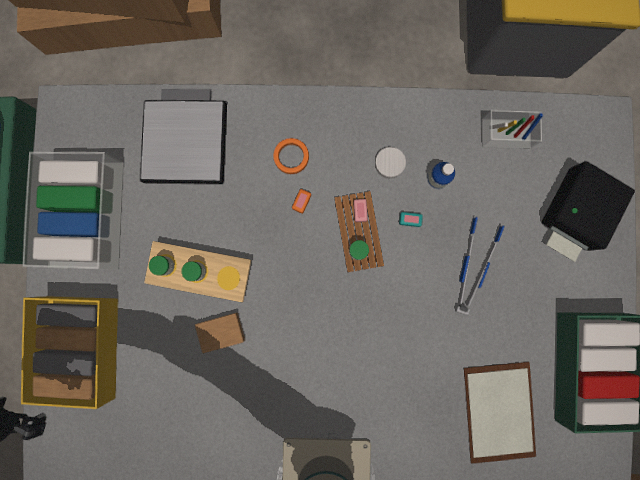

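View pics/scene0.png

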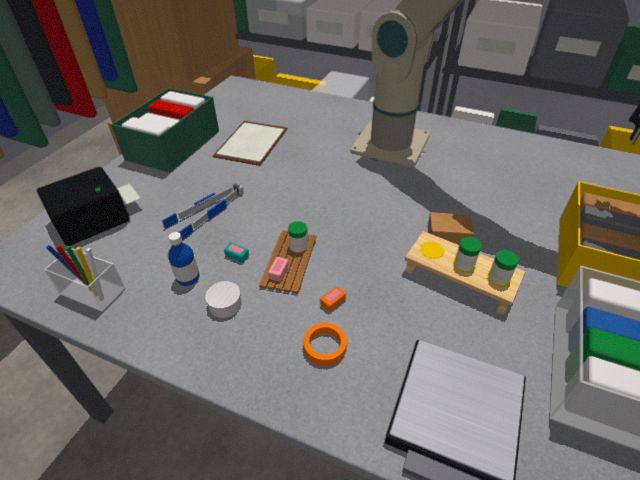

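Top view: the green lids are at (159,265) and (192,271) on the riser, and at (359,249) on the slatted board. That last one is the stray jar. The pink soap lies on the board at (361,210). Its look-alikes are orange at (301,201) and turquoise at (411,219). The empty yellow spot is at (229,278). The tongs have their pivot at (463,310), with tips near (474,225) and (499,233).

```bash
cat > h.py <<'E'
import numpy as np, cv2
from scipy.spatial.transform import Rotation as R
from rig import sensors, optics
def cam(n,s=None):
    p=optics.camera_params(n)
    if n=='wrist':
        T=np.eye(4);T[:3,:3]=R.from_rotvec(s['tool_rot']).as_matrix();T[:3,3]=s['ee_pos']
        T=T@p['hand_eye'];p['Rm']=T[:3,:3];p['o']=T[:3,3]
    else: p['Rm']=R.from_rotvec(p['attitude']).as_matrix();p['o']=p['xyz']
    return p
def ray(p,uv):
    K=np.array([[p['fx'],0,p['cx']],[0,p['fy'],p['cy']],[0,0,1]])
    q=cv2.undistortPoints(np.array(uv,float).reshape(-1,1,2),K,np.array([p['k1'],0,0,0,0.]))[:,0]
    d=np.c_[q[:,0],-q[:,1],-np.ones(len(q))]@p['Rm'].T
    return d/np.linalg.norm(d,axis=1)[:,None]
def plane(p,uv,z):
    d=ray(p,uv); return p['o']+d*((z-p['o'][2])/d[:,2])[:,None]
def tri(p1,u1,p2,u2):
    a=ray(p1,[u1])[0];b=ray(p2,[u2])[0]
    t=np.linalg.lstsq(np.c_[a,-b],p2['o']-p1['o'],rcond=None)[0]
    x=p1['o']+t[0]*a;y=p2['o']+t[1]*b
    return (x+y)/2,np.linalg.norm(x-y)
def proj(p,X):
    c=(np.atleast_2d(X)-p['o'])@p['Rm'];x=c[:,0]/-c[:,2];y=-c[:,1]/-c[:,2];k=1+p['k1']*(x*x+y*y)
    return np.c_[p['fx']*x*k+p['cx'],p['fy']*y*k+p['cy']]
HSV=dict(green=((50,100,40),(75,255,255)),pink=((165,60,120),(179,180,255)),yellow=((22,150,120),(32,255,255)),blue=((105,120,40),(122,255,255)),red=((0,0,0),(0,0,0)))
def blobs(im,c,amin=30):
    m=cv2.inRange(cv2.cvtColor(im,cv2.COLOR_RGB2HSV),*HSV[c])
    m=cv2.morphologyEx(m,cv2.MORPH_CLOSE,np.ones((3,3)))
    cs,_=cv2.findContours(m,cv2.RETR_EXTERNAL,cv2.CHAIN_APPROX_NONE)
    o=[]
    for k in cs:
        a=cv2.contourArea(k)
        if a>=amin:
            M=cv2.moments(k);o.append((M['m10']/M['m00'],M['m01']/M['m00'],a,k))
    return sorted(o,key=lambda b:-b[2])
E
python3 - <<'E'
from h import *
for n in('top','scene'):
    im=cv2.imread(f'pics/{n}0.png')[:,:,::-1].copy();hs=cv2.cvtColor(im,cv2.COLOR_RGB2HSV)
    for c in('green','pink','yellow','blue'):
        print(n,c,[(round(b[0],1),round(b[1],1),b[2],cv2.minAreaRect(b[3])[1:]) for b in blobs(im,c,15)][:9])
    pts=[(361,210),(411,219),(229,278),(301,201),(359,249)] if n=='top' else [(279,268),(236,252),(432,250),(333,298),(298,229)]
    print([hs[y,x].tolist() for x,y in pts])
E
```

```text
top green [(68.3, 198.3, 1489.5, ((62.959720611572266, 25.9232234954834), 1.3322197198867798)), (6.9, 150.0, 535.0, ((20.0, 114.0), 0.0)), (158.4, 265.1, 275.5, ((18.0, 19.0), 90.0)), (191.1, 270.9, 268.5, ((18.0, 18.0), 90.0)), (358.9, 249.3, 258.0, ((18.0, 18.0), 90.0)), (515.8, 125.5, 45.0, ((3.022756338119507, 24.08129119873047), 49.08561706542969)), (3.0, 245.3, 31.5, ((7.602630138397217, 23.255107879638672), 26.56505012512207)), (575.7, 371.0, 26.0, ((34.0, 6.0), 90.0)), (574.4, 210.2, 19.5, ((5.0, 5.0), 90.0))]
top pink [(360.0, 210.0, 214.5, ((22.0, 12.0), 90.0)), (411.3, 218.5, 72.0, ((13.914374351501465, 6.294597625732422), 6.340191841125488)), (300.9, 200.2, 59.5, ((5.81377649307251, 12.969194412231445), 26.56505012512207))]
top yellow [(578.0, 10.6, 2593.0, ((25.0, 134.0), 90.0)), (227.9, 278.1, 339.0, ((22.0, 20.0), 90.0)), (68.6, 300.1, 44.0, ((41.082942962646484, 2.664839506149292), 2.12109637260437))]
top blue [(67.9, 223.7, 1328.5, ((60.13667678833008, 23.537736892700195), 1.9749338626861572)), (441.2, 174.6, 239.5, ((21.21320343017578, 21.21320343017578), 45.0)), (4
[... 2072 characters left out ...]
611.2, 322.7, 1009.0, ((59.303218841552734, 25.747241973876953), 8.275894165039062)), (180.3, 255.2, 438.5, ((22.76839828491211, 24.349536895751953), 71.56504821777344)), (6.4, 122.3, 365.0, ((17.0, 38.0), 0.0)), (216.4, 208.7, 164.5, ((8.600000381469727, 24.200000762939453), 53.13010025024414)), (169.7, 220.4, 114.5, ((9.01838207244873, 15.403078079223633), 61.38954162597656)), (185.9, 231.1, 97.5, ((8.600000381469727, 15.399999618530273), 53.13010025024414)), (57.4, 255.9, 91.0, ((41.719295501708984, 3.5355336666107178), 45.0)), (188.6, 281.8, 60.0, ((7.981226444244385, 22.803504943847656), 74.74488067626953))]
[[178, 104, 224], [99, 19, 133], [24, 255, 233], [0, 116, 225], [70, 215, 133]]
```

```bash
python3 - <<'E'
from h import *
np.set_printoptions(precision=4,suppress=True)
T=cam('top');S=cam('scene')
for n,a,b,z in [('stray',(358.9,249.3),(297.1,229.1),.072),('A',(191.1,270.9),(469.8,245.9),.11),('B',(158.4,265.1),(506.1,259.6),.11),('spot',(227.9,278.1),(431.6,249.5),.05),('soap',(360,210),(277.5,268.7),.036),
 ('padL',(464,268.5),(216.4,208.7),.028),('tipL',(473.3,225.5),(169.7,220.4),.028),('tipR',(498.8,233.6),(185.9,231.1),.028)]:
    x,e=tri(T,a,S,b);print(n,'tri',x,'gap %.4f'%e,'plane top',plane(T,[a],z)[0],'scene',plane(S,[b],z)[0])
im=cv2.imread('pics/top0.png')
c=cv2.hconcat([cv2.resize(im[175:285,315:425],None,fx=3,fy=3,interpolation=2),cv2.resize(im[210:320,440:530],None,fx=3,fy=3,interpolation=2)])
im=cv2.imread('pics/scene0.png')
d=cv2.resize(im[200:290,150:340],None,fx=3,fy=3,interpolation=2)[:, :600]
cv2.imwrite('pics/c1.png',cv2.vconcat([cv2.resize(c,(600,330)),d[:, :600] if d.shape[1]==600 else cv2.copyMakeBorder(d,0,0,0,600-d.shape[1],0)]))
E
```

```text
stray tri [ 0.5494 -0.0631  0.0674] gap 0.0019 plane top [ 0.5496 -0.0637  0.072 ] scene [ 0.5535 -0.0599  0.072 ]
A tri [0.4919 0.3071 0.1052] gap 0.0009 plane top [0.492  0.3056 0.11  ] scene [0.4971 0.3073 0.11  ]
B tri [0.5029 0.3811 0.1053] gap 0.0007 plane top [0.5029 0.3794 0.11  ] scene [0.5079 0.3807 0.11  ]
spot tri [0.4778 0.2333 0.0525] gap 0.0004 plane top [0.4779 0.2335 0.05  ] scene [0.4751 0.2333 0.05  ]
soap tri [ 0.6434 -0.0668  0.0272] gap 0.0005 plane top [ 0.6425 -0.0665  0.036 ] scene [ 0.6502 -0.0622  0.036 ]
padL tri [ 0.5119 -0.3141  0.0169] gap 0.0014 plane top [ 0.5121 -0.3122  0.028 ] scene [ 0.5223 -0.3043  0.028 ]
tipL tri [ 0.6216 -0.3417  0.0551] gap 0.0359 plane top [ 0.6131 -0.3334  0.028 ] scene [ 0.6058 -0.3854  0.028 ]
tipR tri [ 0.588  -0.39   -0.0219] gap 0.0425 plane top [ 0.5955 -0.3943  0.028 ] scene [ 0.6223 -0.325   0.028 ]
```

View pics/c1.png

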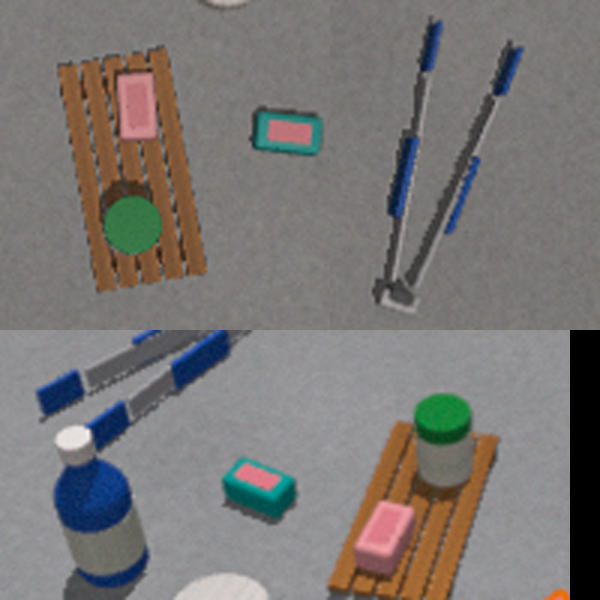

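View pics/wrist0.png

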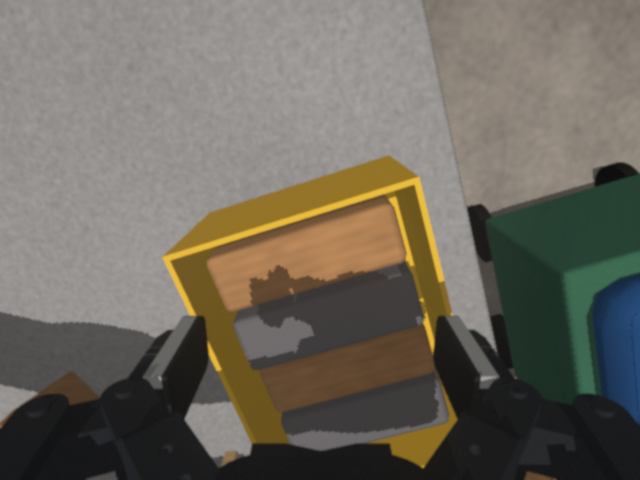

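Crop: the soap at board centre-right is plain pink; its look-alikes carry turquoise/orange rims. The jar stands at the −x end of the board, and the tongs are open with heading ≈ world +x. The wrist view shows only the yellow box, so there is nothing useful in it. Chosen: the jar at (359,249) and the soap at (361,210). Next I'll move over the spot to measure from near.

```bash
cat >> h.py <<'E'
def rel(pos,yaw=None,rotv=None):
    """shift (cm, tool axes) and turn for tool straight down with tool y at angle yaw (rad)"""
    s=sensors.read_state();R0=R.from_rotvec(s['tool_rot'])
    y=np.array([np.cos(yaw),np.sin(yaw),0]);z=np.array([0,0,-1.]);M=R.from_matrix(np.c_[np.cross(y,z),y,z])
    d=R0.inv().apply(np.array(pos)-s['ee_pos'])*100
    print('t %.2f'%s['t'],'ee',s['ee_pos'].round(4),'yaw %.3f'%np.arctan2(*R0.as_matrix()[[1,0],1]),'shift cm',d.round(2),'turn',(R0.inv()*M).as_rotvec().round(3))
E
python3 -c "
from h import *
rel((.478,.2335,.23),-.168)"
```

```text
t 0.15 ee [0.1986 0.6184 0.2306] yaw 1.260 shift cm [-38.37 -28.1    0.1 ] turn [-1.000e-03  1.000e-03  1.428e+00]
```

Call:
jog_arm(series=[8.5, -38.4, -28.1, 0, 0, 0, 1.43, 8.5, -38.4, -28.1, 0, 0, 0, 1.43, 8.5, -38.4, -28.1, 0, 0, 0, 1.43, 8.5, -38.4, -28.1, 0, 0, 0, 1.43, 8.5, -38.4, -28.1, 0, 0, 0, 1.43, 8.5, -38.4, -28.1, 0, 0, 0, 1.43, 8.5, -38.4, -28.1, 0, 0, 0, 1.43, 8.5, -38.4, -28.1, 0, 0, 0, 1.43, 8.5, -38.4, -28.1, 0, 0, 0, 1.43, 8.5, -38.4, -28.1, 0, 0, 0, 1.43, 8.5, -38.4, -28.1, 0, 0, 0, 1.43, 8.5, -38.4, -28.1, 0, 0, 0, 1.43])

```text
t: 1.35
ee_pos: [0.4782, 0.2338, 0.231]
tool_rot: [-2.402, -2.024, 0.001]
contact_force: [0.3, 0.2, -0.2]
width: 0.0849
gripper_force: 0.0
```

```bash
python3 - <<'E'
from h import *
np.set_printoptions(precision=4,suppress=True)
s=sensors.read_state();im=optics.capture('wrist');cv2.imwrite('pics/w1.png',im[:,:,::-1])
np.savez('w1.npz',**{k:s[k] for k in('ee_pos','tool_rot')})
p=cam('wrist',s);T=cam('top')
print('expect',proj(p,[[.478,.2335,.05]]))
for c in('yellow','green'):
    for b in blobs(im,c,300):
        print(c,b[:3],cv2.fitEllipse(b[3])[:2],plane(p,[b[:2]],.05 if c=='yellow' else .11)[0])
b=max(blobs(im,'yellow',300),key=lambda b:b[2]) 
print('tri spot',tri(p,b[:2],T,(227.9,278.1)))
rel((.5495,-.0635,.2),-np.pi/2)
E
```

```text
expect [[319.9312 210.2718]]
yellow (318.35309768148994, 208.210186240973, 2631.0) ((318.34381103515625, 208.25900268554688), (55.631103515625, 60.43289566040039)) [0.477  0.2355 0.05  ]
yellow (327.1919032597266, 31.144058885383803, 317.0) ((317.29705810546875, 0.0428924560546875), (69.88428497314453, 87.09814453125)) [0.5062 0.3665 0.05  ]
green (319.5396575571135, 116.79415271617302, 3494.5) ((319.5476989746094, 116.79828643798828), (65.46436309814453, 67.99736022949219)) [0.4909 0.3093 0.11  ]
green (316.35620532813516, 11.15477582846004, 1282.5) ((316.23126220703125, 11.245965003967285), (28.41423225402832, 68.49917602539062)) [0.4992 0.3686 0.11  ]
tri spot (array([0.4773, 0.2343, 0.0453]), np.float64(0.0010754100473691127))
t 1.40 ee [0.4777 0.2348 0.231 ] yaw -0.168 shift cm [-28.21  12.08   3.07] turn [-0.001  0.001  1.403]
```

View pics/w1.png

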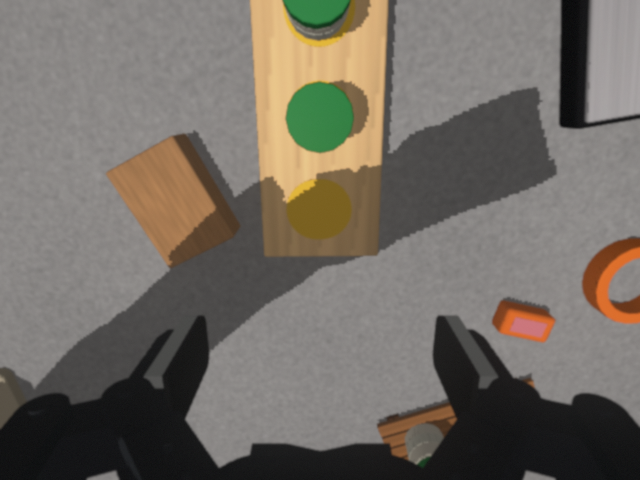

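Wrist view: the empty yellow disc is at (318,208), partly in the arm's shadow, and jar A is at (320,117). The carton is at (173,200), below finger height. The spot comes out at (0.477, 0.235), z≈0.045–0.05. Next I'll go over the stray jar.

Call:
jog_arm(series=[8.5, -28.2, 12.1, 3, 0, 0, 1.4, 8.5, -28.2, 12.1, 3, 0, 0, 1.4, 8.5, -28.2, 12.1, 3, 0, 0, 1.4, 8.5, -28.2, 12.1, 3, 0, 0, 1.4, 8.5, -28.2, 12.1, 3, 0, 0, 1.4, 8.5, -28.2, 12.1, 3, 0, 0, 1.4, 8.5, -28.2, 12.1, 3, 0, 0, 1.4, 8.5, -28.2, 12.1, 3, 0, 0, 1.4, 8.5, -28.2, 12.1, 3, 0, 0, 1.4, 8.5, -28.2, 12.1, 3, 0, 0, 1.4, 8.5, -28.2, 12.1, 3, 0, 0, 1.4, 8.5, -28.2, 12.1, 3, 0, 0, 1.4])

```text
t: 2.6
ee_pos: [0.55, -0.0629, 0.201]
tool_rot: [-3.141, -0.008, 0.001]
contact_force: [0.6, -0.5, -0.0]
width: 0.0851
gripper_force: 0.0
```

```bash
python3 - <<'E'
from h import *
np.set_printoptions(precision=4,suppress=True)
s=sensors.read_state();im=optics.capture('wrist');cv2.imwrite('pics/w2.png',im[:,:,::-1])
np.savez('w2.npz',**{k:s[k] for k in('ee_pos','tool_rot')})
p=cam('wrist',s);T=cam('top')
print(s['ee_pos'],'expect jar',proj(p,[[.5495,-.0635,.072]]))
for c in('green','pink'):
    for b in blobs(im,c,300):
        r=cv2.minAreaRect(b[3]);print(c,b[:3],r,plane(p,[b[:2]],.036 if c=='pink' else .072)[0],plane(p,cv2.boxPoints(r),.036 if c=='pink' else .072)[:,:2].tolist())
g=blobs(im,'green',300)[0]; q=blobs(im,'pink',300)[0]
print('tri jar',tri(p,g[:2],T,(358.9,249.3)));print('tri soap',tri(p,q[:2],T,(360,210)))
E
```

```text
[ 0.55   -0.0629  0.201 ] expect jar [[322.695  227.6884]]
green (320.7388733271086, 228.28397136632427, 2677.5) ((321.0, 228.0), (58.0, 58.0), 90.0) [ 0.549  -0.0621  0.072 ] [[0.5704429209100561, -0.04174598152071407], [0.570694065125722, -0.08254177775561795], [0.5270205559358113, -0.08383592842625165], [0.5267513597347372, -0.04100726243575191]]
pink (325.93759093345585, 90.52492533884677, 2176.5) ((326.3970642089844, 91.16175842285156), (68.48997497558594, 35.43378448486328), 85.60128784179688) [ 0.6434 -0.0653  0.036 ] [[0.6648116938093623, -0.05092113924701298], [0.6667339415541808, -0.07611081558230932], [0.6199698712871876, -0.08111039101115025], [0.6178461942111096, -0.05461011157278253]]
pink (481.2538931598659, 117.9907352651291, 845.5) ((481.44061279296875, 118.09406280517578), (44.08014678955078, 21.194292068481445), 5.710593223571777) [ 0.6249 -0.1815  0.036 ] [[0.618696770582007, -0.16515390873706207], [0.6337183121727799, -0.16497000632028952], [0.6308536551139057, -0.19789681723185124], [0.6157324791391631, -0.19861704545712433]]
pink (138.65603690332932, 62.034496590453266, 831.0) ((138.86000061035156, 62.47999954223633), (20.583702087402344, 46.47731018066406), 14.470293045043945) [0.6618 0.0691 0.036 ] [[0.6481006756886938, 0.0823413592662259], [0.6776919908699357, 0.06968288638924827], [0.6744781561632667, 0.05604783332286066], [0.6446698060000216, 0.06829421403892338]]
tri jar (array([ 0.5496, -0.0628,  0.0742]), np.float64(0.0015015542702009714))
tri soap (array([ 0.6431, -0.066 ,  0.0339]), np.float64(0.0014681821979793282))
```

View pics/w2.png

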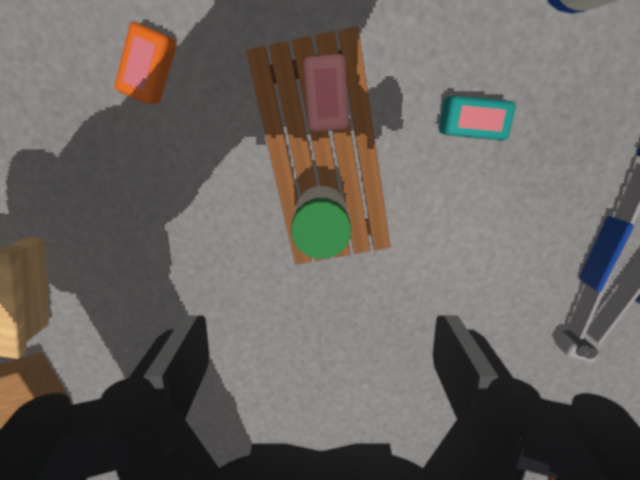

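Wrist view: the jar lid is at (321,228), centred between the fingers. The soap is at (326,91), 45 mm beyond the jar, and the look-alikes sit to the sides at (145,63) and (480,118). Jar top z≈0.073 and soap z≈0.034 both agree with the text. Descending to grasp.

Call:
jog_arm(series=[8.5, -0.1, 0, 4, 0, 0, 0, 8.5, -0.1, 0, 8, 0, 0, 0, 8.5, -0.1, 0, 12, 0, 0, 0, 8.5, -0.1, 0, 15, 0, 0, 0, 8.5, -0.1, 0, 17, 0, 0, 0, 8.5, -0.1, 0, 17, 0, 0, 0, 4, -0.1, 0, 17, 0, 0, 0, 4, -0.1, 0, 17, 0, 0, 0, 4, -0.1, 0, 17, 0, 0, 0, 4, -0.1, 0, 17, 0, 0, 0, 4, -0.1, 0, 17, 0, 0, 0, 4, -0.1, 0, 17, 0, 0, 0], squeeze=35)

```text
t: 3.85
ee_pos: [0.5499, -0.0644, 0.0328]
tool_rot: [-3.141, -0.002, -0.004]
contact_force: [0.0, -0.3, 5.8]
width: 0.0435
gripper_force: 35.2
```

Call:
jog_arm(series=[4, 0, 0, -1, 0, 0, 0, 4, 0, 0, -4, 0, 0, 0, 4, 0, 0, -8, 0, 0, 0, 4, 0, 0, -12, 0, 0, 0, 4, 0, 0, -15, 0, 0, 0, 4, 0, 0, -17, 0, 0, 0, 4, 0, 0, -17, 0, 0, 0])

```text
t: 4.55
ee_pos: [0.5506, -0.0651, 0.2046]
tool_rot: [3.141, 0.001, 0.009]
contact_force: [0.7, -0.6, -0.8]
width: 0.0435
gripper_force: 35.9
```

```bash
python3 - <<'E'
from h import *
np.set_printoptions(precision=4,suppress=True)
s=sensors.read_state();im=optics.capture('wrist');cv2.imwrite('pics/w3.png',im[:,:,::-1]);p=cam('wrist',s)
print(s['width'],s['gripper_force'],s['contact_force'])
for b in blobs(im,'green',300)[:2]: print(b[:3])
print(proj(p,[s['ee_pos']+[0,0,z] for z in(.039,.041)]))
rel((.477,.2347,.16),-.168)
E
```

```text
0.043466121645783964 35.91161549091339 [ 0.6885 -0.5543 -0.828 ]
(320.46672948512133, 374.7236569647053, 14327.0)
[[323.233  378.7523]
 [323.2777 382.8735]]
t 4.60 ee [ 0.5495 -0.0645  0.2027] yaw -1.570 shift cm [ -7.23 -29.92   4.26] turn [ 0.002 -0.003 -1.402]
```

Call:
jog_arm(series=[4, -7.2, -29.9, 2, 0, 0, -1.4, 4, -7.2, -29.9, 2, 0, 0, -1.4, 4, -7.2, -29.9, 2, 0, 0, -1.4, 4, -7.2, -29.9, 2, 0, 0, -1.4, 4, -7.2, -29.9, 2, 0, 0, -1.4, 4, -7.2, -29.9, 2, 0, 0, -1.4, 4, -7.2, -29.9, 2, 0, 0, -1.4, 4, -7.2, -29.9, 2, 0, 0, -1.4, 4, -7.2, -29.9, 2, 0, 0, -1.4, 4, -7.2, -29.9, 2, 0, 0, -1.4, 4, -7.2, -29.9, 2, 0, 0, -1.4, 4, -7.2, -29.9, 2, 0, 0, -1.4])

```text
t: 5.8
ee_pos: [0.476, 0.2341, 0.1804]
tool_rot: [-2.403, -2.023, 0.003]
contact_force: [0.6, -0.3, -0.7]
width: 0.0435
gripper_force: 36.1
```

```bash
python3 - <<'E'
from h import *
for i in range(2): optics.capture('top') if i==0 else 0; rel((.477,.2347,.072),-.168)
E
```

```text
t 5.85 ee [0.4762 0.2342 0.1806] yaw -0.171 shift cm [ 0.08  0.08 10.86] turn [-0.001  0.001 -0.003]
t 5.85 ee [0.4762 0.2342 0.1806] yaw -0.171 shift cm [ 0.08  0.08 10.86] turn [-0.001  0.001 -0.003]
```

Call:
jog_arm(series=[4, 0.1, 0.1, 3, 0, 0, 0, 4, 0.1, 0.1, 6, 0, 0, 0, 4, 0.1, 0.1, 8.5, 0, 0, 0, 4, 0.1, 0.1, 10, 0, 0, 0, 4, 0.1, 0.1, 10.6, 0, 0, 0, 4, 0.1, 0.1, 10.8, 0, 0, 0, 4, 0.1, 0.1, 10.8, 0, 0, 0])

```text
t: 6.55
ee_pos: [0.4782, 0.2353, 0.0736]
tool_rot: [2.402, 2.024, 0.001]
contact_force: [-0.5, -0.4, -0.7]
width: 0.0432
gripper_force: 36.1
```

Call:
jog_arm(series=[4, 0, 0, 0.1, 0, 0, 0, 4, 0, 0, 0.2, 0, 0, 0, 4, 0, 0, 0.2, 0, 0, 0])

```text
t: 6.85
ee_pos: [0.4781, 0.2355, 0.0717]
tool_rot: [2.402, 2.025, 0.001]
contact_force: [0.1, 0.2, -1.3]
width: 0.0431
gripper_force: 36.1
```

Call:
jog_arm(series=[4, 0, 0, 0.1, 0, 0, 0, 4, 0, 0, 0.1, 0, 0, 0, 4, 0, 0, 0.1, 0, 0, 0])

```text
t: 7.15
ee_pos: [0.4781, 0.2354, 0.0708]
tool_rot: [-2.402, -2.025, -0.001]
contact_force: [-0.6, -1.4, 4.8]
width: 0.0435
gripper_force: 36.5
```

Call:
jog_arm(series=[5.5, 0, 0, 0, 0, 0, 0, 6.5, 0, 0, 0, 0, 0, 0, 7.5, 0, 0, 0, 0, 0, 0, 7.5, 0, 0, 0, 0, 0, 0, 7.5, 0, 0, -2, 0, 0, 0, 7.5, 0, 0, -6, 0, 0, 0, 7.5, 0, 0, -11, 0, 0, 0, 7.5, 0, 0, -14, 0, 0, 0, 7.5, 0, 0, -14, 0, 0, 0])

```text
t: 8.05
ee_pos: [0.4806, 0.2362, 0.2145]
tool_rot: [2.401, 2.024, 0.013]
contact_force: [-0.1, -0.2, -0.0]
width: 0.0751
gripper_force: 0.0
```

```bash
python3 - <<'E'
from h import *
np.set_printoptions(precision=4,suppress=True)
s=sensors.read_state();im=optics.capture('wrist');cv2.imwrite('pics/w4.png',im[:,:,::-1]);p=cam('wrist',s);T=cam('top')
t=optics.capture('top');sc=optics.capture('scene');cv2.imwrite('pics/t4.png',t[:,:,::-1]);cv2.imwrite('pics/s4.png',sc[:,:,::-1])
for b in blobs(im,'green',300)[:3]: print(b[:3],cv2.minAreaRect(b[3])[1],plane(p,[b[:2]],.11)[0])
for b in blobs(sc,'green',100)[:12]: print('scene',[round(v,1) for v in b[:3]])
a=cv2.imread('pics/scene0.png')
cv2.imwrite('pics/c4.png',cv2.hconcat([cv2.resize(sc[200:320,380:540,::-1],(400,300)),cv2.resize(im[:,:,::-1],(400,300))]))
rel((.5,-.33,.25),-np.pi/2-.15)
E
```

```text
(314.81572126619926, 123.2622477161674, 3922.5) (71.55632019042969, 70.4469223022461) [0.4908 0.3093 0.11  ]
(315.7835023882359, 241.15429614125475, 3105.5) (63.0, 62.0) [0.4785 0.2353 0.11  ]
(311.2503197302639, 11.753168236251597, 1433.5) (29.0, 70.0) [0.4992 0.3685 0.11  ]
scene [168.5, 139.6, 3239.5]
scene [19.0, 105.9, 1514.5]
scene [611.7, 347.8, 1476.5]
scene [625.3, 62.9, 1317.5]
scene [116.0, 47.3, 1098.5]
scene [516.2, 119.1, 527.0]
scene [505.9, 259.7, 333.5]
scene [469.6, 245.9, 299.5]
scene [435.0, 232.6, 270.0]
scene [241.1, 13.4, 218.5]
scene [76.4, 262.9, 133.5]
t 8.20 ee [0.4771 0.2352 0.2096] yaw -0.170 shift cm [-55.33  11.8   -4.02] turn [-0.001  0.001  1.551]
```

View pics/c4.png

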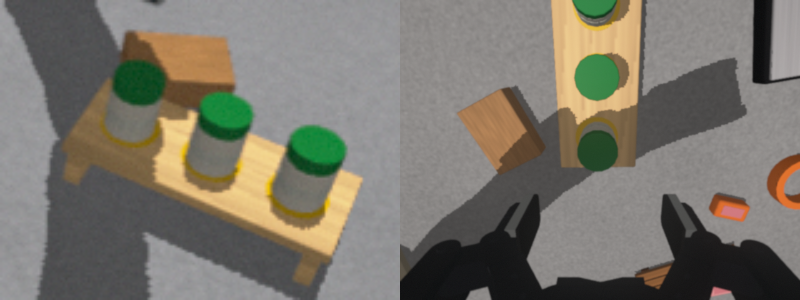

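The jar stands upright on its spot, with its lid at wrist (316,241) → (0.4785, 0.2353), about 1.5 mm off centre. Now over to the tongs.

Call:
jog_arm(series=[8.5, -55.3, 11.8, -4, 0, 0, 1.55, 8.5, -55.3, 11.8, -4, 0, 0, 1.55, 8.5, -55.3, 11.8, -4, 0, 0, 1.55, 8.5, -55.3, 11.8, -4, 0, 0, 1.55, 8.5, -55.3, 11.8, -4, 0, 0, 1.55, 8.5, -55.3, 11.8, -4, 0, 0, 1.55, 8.5, -55.3, 11.8, -4, 0, 0, 1.55, 8.5, -55.3, 11.8, -4, 0, 0, 1.55, 8.5, -55.3, 11.8, -4, 0, 0, 1.55, 8.5, -55.3, 11.8, -4, 0, 0, 1.55, 8.5, -55.3, 11.8, -4, 0, 0, 1.55, 8.5, -55.3, 11.8, -4, 0, 0, 1.55])

```text
t: 9.4
ee_pos: [0.4982, -0.3357, 0.2489]
tool_rot: [3.128, -0.246, -0.005]
contact_force: [0.8, 0.3, -0.2]
width: 0.085
gripper_force: 0.0
```

```bash
python3 - <<'E'
from h import *
np.set_printoptions(precision=4,suppress=True)
optics.capture('wrist')
s=sensors.read_state();im=optics.capture('wrist');cv2.imwrite('pics/w5.png',im[:,:,::-1]);p=cam('wrist',s)
np.savez('w5.npz',**{k:s[k] for k in('ee_pos','tool_rot')})
print(s['t'],s['ee_pos'],s['joint_vel'].max())
for b in blobs(im,'blue',100)[:6]:
    r=cv2.minAreaRect(b[3]);print(np.round(b[:3],1),np.round(r[1],1),plane(p,[b[:2]],.014)[0],plane(p,cv2.boxPoints(r),.028)[:,:2].round(4).tolist())
E
```

```text
9.45 [ 0.4981 -0.3366  0.249 ] 0.06655307123153137
[370.7  77.5 292.5] [ 7.3 49. ] [ 0.5961 -0.3974  0.014 ] [[0.5783, -0.3855], [0.6144, -0.3994], [0.6122, -0.4052], [0.5759, -0.3914]]
[293.8 187.6 278. ] [ 5.3 67.1] [ 0.5093 -0.3126  0.014 ] [[0.4808, -0.3046], [0.5425, -0.3179], [0.5416, -0.3226], [0.4798, -0.3096]]
[343.5 195.2 261.5] [ 5.4 66. ] [ 0.4944 -0.359   0.014 ] [[0.4689, -0.3447], [0.5272, -0.3674], [0.5253, -0.372], [0.4669, -0.3494]]
[298.   66.6 238.5] [ 5.9 49.1] [ 0.6147 -0.3351  0.014 ] [[0.595, -0.3289], [0.6324, -0.3373], [0.6315, -0.3421], [0.594, -0.3339]]
```

View pics/w5.png

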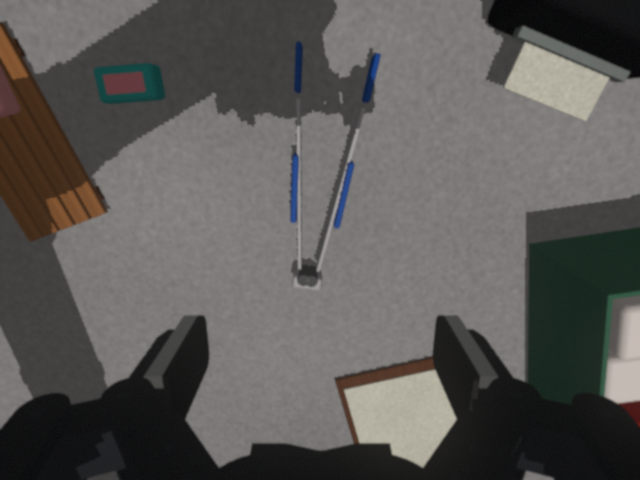

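Wrist view: the tong pads are at (294,188) and (343,195), the tips at (298,67) and (371,77), and the pivot is at (307,275). Nothing else is near the pads. I'll check heights with the top view and compute the grip.

```bash
python3 - <<'E'
from h import *
np.set_printoptions(precision=4,suppress=True)
s=sensors.read_state();p=cam('wrist',s);T=cam('top')
print('tri padL',tri(p,(293.8,187.6),T,(464,268.5)),'padR',tri(p,(343.5,195.2),T,(483.9,274.9)),'tipL',tri(p,(298,66.6),T,(473.3,225.5)),'tipR',tri(p,(370.7,77.5),T,(498.8,233.6)))
w=[plane(p,[u],.026)[0,:2] for u in((293.8,187.6),(343.5,195.2),(298,66.6),(370.7,77.5),(307,275))]
g=(w[0]+w[1])/2;t=(w[2]+w[3])/2
print('grip',g,'tips',t,'len',np.linalg.norm(t-g),'head',np.arctan2(*(t-g)[::-1]),'pads',np.linalg.norm(w[0]-w[1]),'tipgap',np.linalg.norm(w[2]-w[3]),'pivot',np.linalg.norm(w[4]-g))
rel((g[0],g[1],.06),np.arctan2(*(t-g)[::-1])-np.pi/2)
E
```

```text
tri padL (array([ 0.5126, -0.3106,  0.033 ]), np.float64(0.0014508855973629682)) padR (array([ 0.4992, -0.3554,  0.0385]), np.float64(0.0033980845712635573)) tipL (array([ 0.6128, -0.3316,  0.0353]), np.float64(0.000676615706468492)) tipR (array([ 0.5946, -0.3891,  0.0455]), np.float64(0.0010562505095829547))
grip [ 0.5048 -0.3321] tips [ 0.605  -0.3614] len 0.10438273671079132 head -0.28462124573793124 pads 0.04717780071499341 tipgap 0.06284699198949947 pivot 0.08620627745426519
t 9.50 ee [ 0.4986 -0.3333  0.2486] yaw -1.726 shift cm [ 0.66 -0.25 18.85] turn [0.002 0.003 0.13 ]
```

Call:
jog_arm(series=[8.5, 0.7, -0.2, 4, 0, 0, 0.13, 8.5, 0.7, -0.2, 8, 0, 0, 0.13, 8.5, 0.7, -0.2, 12, 0, 0, 0.13, 8.5, 0.7, -0.2, 15.5, 0, 0, 0.13, 8.5, 0.7, -0.2, 17, 0, 0, 0.13, 8.5, 0.7, -0.2, 17, 0, 0, 0.13, 8.5, 0.7, -0.2, 17, 0, 0, 0.13])

```text
t: 10.2
ee_pos: [0.5082, -0.3289, 0.081]
tool_rot: [3.111, -0.437, 0.001]
contact_force: [-0.8, -0.3, 0.4]
width: 0.0847
gripper_force: 0.0
```

```bash
python3 - <<'E'
from h import *
np.set_printoptions(precision=4,suppress=True)
q=[]
for i in range(4):
    s=sensors.read_state();im=optics.capture('wrist');q.append(s['ee_pos'])
print(np.array(q),s['t']);s['ee_pos']=np.mean(q,0)
cv2.imwrite('pics/w6.png',im[:,:,::-1]);p=cam('wrist',s);T0=R.from_rotvec(s['tool_rot'])
for b in blobs(im,'blue',100)[:6]:
    X=plane(p,[b[:2]],.026)[0];print(np.round(b[:3],1),X,'tool cm',T0.inv().apply(X-s['ee_pos'])*100)
E
```

```text
[[ 0.5082 -0.3289  0.081 ]
 [ 0.5086 -0.3294  0.0818]
 [ 0.5088 -0.3295  0.0821]
 [ 0.5088 -0.3295  0.0821]] 10.35
[ 407.1   62.  1496.5] [ 0.5957 -0.395   0.026 ] tool cm [10.1707  3.911   5.6076]
[ 273.7   60.2 1138. ] [ 0.6134 -0.3357  0.026 ] tool cm [10.2395 -2.2775  5.6025]
[379.3 269.6 933. ] [ 0.4978 -0.3587  0.026 ] tool cm [-0.2446  3.1179  5.5764]
[293.3 268.7 916.5] [ 0.5113 -0.3137  0.026 ] tool cm [-0.1914 -1.583   5.5725]
```

View pics/w6.png

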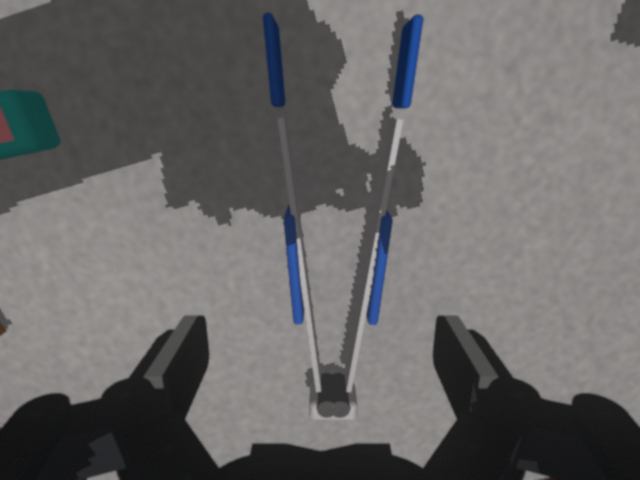

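Wrist view: the tongs are symmetric about column 336, 7–8 mm to the right of the gripper centre (~322). The pads are at (293,269) and (379,270), and the heading is aligned. Correcting and lowering.

Call:
jog_arm(series=[8.5, -0.2, 0.8, 1, 0, 0, 0, 8.5, -0.2, 0.8, 4, 0, 0, 0, 8.5, -0.2, 0.8, 6.5, 0, 0, 0, 8.5, -0.2, 0.8, 7.6, 0, 0, 0, 8.5, -0.2, 0.8, 7.6, 0, 0, 0, 5.8, -0.2, 0.8, 7.6, 0, 0, 0, 5.8, -0.2, 0.8, 7.6, 0, 0, 0, 5.0, -0.2, 0.8, 7.6, 0, 0, 0, 4.8, -0.2, 0.8, 7.6, 0, 0, 0, 4.8, -0.2, 0.8, 7.6, 0, 0, 0, 4.8, -0.2, 0.8, 7.6, 0, 0, 0], squeeze=20)

```text
t: 11.5
ee_pos: [0.5047, -0.3371, 0.0062]
tool_rot: [3.109, -0.437, 0.005]
contact_force: [-0.7, 0.3, 6.4]
width: 0.0483
gripper_force: 7.0
```

Call:
jog_arm(series=[4.8, 0, 0, -1, 0, 0, 0, 4.8, 0, 0, -3, 0, 0, 0, 4.8, 0, 0, -6, 0, 0, 0, 4.8, 0, 0, -9, 0, 0, 0, 4.8, 0, 0, -11, 0, 0, 0, 4.8, 0, 0, -11, 0, 0, 0, 4.8, 0, 0, -11, 0, 0, 0])

```text
t: 12.2
ee_pos: [0.504, -0.3356, 0.1148]
tool_rot: [-3.111, 0.436, -0.001]
contact_force: [-0.7, -0.4, -1.0]
width: 0.0482
gripper_force: 5.1
```

```bash
python3 - <<'E'
from h import *
np.set_printoptions(precision=4,suppress=True)
q=[]
for i in range(3):
    s=sensors.read_state();im=optics.capture('wrist');q.append(s['ee_pos'])
print(np.mean(q,0),s['t'],s['width'],s['gripper_force']);s['ee_pos']=np.mean(q,0)
cv2.imwrite('pics/w7.png',im[:,:,::-1]);p=cam('wrist',s);T0=R.from_rotvec(s['tool_rot'])
z=s['ee_pos'][2]+.022
for b in blobs(im,'blue',100)[:6]:
    X=plane(p,[b[:2]],z)[0];print(np.round(b[:3],1),np.round(cv2.minAreaRect(b[3])[1],1),X,'tool cm',T0.inv().apply(X-s['ee_pos'])*100)
sc=optics.capture('scene');cv2.imwrite('pics/s7.png',sc[:,:,::-1])
cv2.imwrite('pics/c7.png',cv2.hconcat([cv2.resize(sc[130:280,120:320,::-1],(400,300)),cv2.resize(im[:,:,::-1],(400,300))]))
y=.09;rel((.643-.105*np.cos(y),-.0655-.105*np.sin(y),.115),y-np.pi/2)
E
```

```text
[ 0.5036 -0.3353  0.114 ] 12.3 0.04788442440421791 5.1145558222197
[ 410.2   48.  2807.5] [ 30.5 101.3] [ 0.5908 -0.3853  0.136 ] tool cm [ 9.7616  2.4041 -2.218 ]
[ 235.5   47.4 2760.5] [99.9 30.3] [ 0.6044 -0.3383  0.136 ] tool cm [ 9.7725 -2.4889 -2.2132]
[ 262.2  341.1 2336.5] [164.  18.] [ 0.5122 -0.3151  0.136 ] tool cm [ 0.2741 -2.1762 -2.1983]
[ 378.2  341.4 2316. ] [ 17.4 164. ] [ 0.5008 -0.3549  0.136 ] tool cm [ 0.269   1.958  -2.2024]
t 12.40 ee [ 0.5031 -0.3353  0.1132] yaw -1.850 shift cm [ -3.78 -26.    -0.15] turn [-0.001  0.002 -0.369]
```

View pics/c7.png

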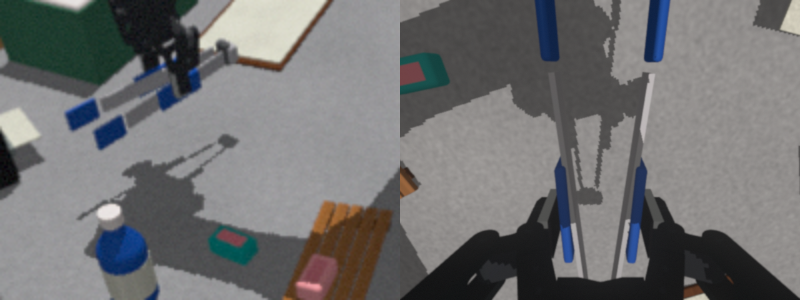

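The tongs are held level and symmetric in the gripper, clear of the table. I've used all 10 views, so I'm going by numbers from here. Carrying them over the soap, high enough to pass the lotion.

Call:
jog_arm(series=[4.8, 0, 0, -3, 0, 0, 0, 4.8, -0.5, -1, -7, 0, 0, -0.03, 4.8, -1, -4, -8, 0, 0, -0.08, 4.8, -1.5, -8, -8, 0, 0, -0.14, 4.8, -2, -12, -8, 0, 0, -0.2, 4.8, -2.5, -16, -8, 0, 0, -0.26, 4.8, -3, -20, -8, 0, 0, -0.32, 4.8, -3.5, -23.5, -8, 0, 0, -0.37, 4.8, -3.8, -26, -7, 0, 0, -0.37, 4.8, -3.8, -26, -4, 0, 0, -0.37, 4.8, -3.8, -26, -1, 0, 0, -0.37, 4.8, -3.8, -26, -1, 0, 0, -0.37])

```text
t: 13.6
ee_pos: [0.5358, -0.0743, 0.1207]
tool_rot: [-3.137, -0.143, 0.013]
contact_force: [-0.3, -0.2, -1.0]
width: 0.0481
gripper_force: 5.1
```

```bash
cat > m.py <<'E'
from h import *
np.set_printoptions(precision=4,suppress=True)
import sys
q=[]
for i in range(4):
    s=sensors.read_state();im=optics.capture('wrist');q.append(s['ee_pos'])
s['ee_pos']=np.mean(q,0);print(s['ee_pos'],s['t'],s['width'],s['gripper_force'],s['contact_force'])
p=cam('wrist',s);T0=R.from_rotvec(s['tool_rot'])
cv2.imwrite('pics/m%d.png'%(s['t']*100),im[:,:,::-1])
tool=lambda X:T0.inv().apply(X-s['ee_pos'])*100
for b in blobs(im,'blue',100)[:6]:
    x0,y0,w,h=cv2.boundingRect(b[3]);k=b[3][:,0]
    X=plane(p,[b[:2]],s['ee_pos'][2]+.022)[0];print('blue',np.round(b[:3],1),(x0,y0,w,h),'tool',tool(X))
for b in blobs(im,'pink',300)[:3]:
    r=cv2.minAreaRect(b[3]);X=plane(p,[b[:2]],.036)[0]
    bx=plane(p,cv2.boxPoints(r),.036);e=[bx[1]-bx[0],bx[2]-bx[1]];e=max(e,key=np.linalg.norm);l=[np.linalg.norm(bx[1]-bx[0]),np.linalg.norm(bx[2]-bx[1])]
    e=e*np.sign(e[0]);et=T0.inv().apply(e)
    print('pink',np.round(b[:3],1),cv2.boundingRect(b[3]),'world',X,'tool',tool(X),'LxW',np.round(l,4),'yaw',np.arctan2(e[1],e[0]),'tool angle',np.arctan2(et[1],et[0]))
t=optics.capture('top');T=cam('top')
print('top blue',[np.round(b[:3],1).tolist() for b in blobs(t,'blue',15)[:9]]);print('top pink',[np.round(b[:3],1).tolist() for b in blobs(t,'pink',30)])
E
python3 m.py
```

```text
[ 0.5376 -0.0755  0.1231] 13.75 0.04827521501473585 5.116069503128529 [ 0.0711 -1.1107 -0.5576]
blue [ 411.7   47.4 2870. ] (392, 0, 42, 99) tool [ 9.8192  2.4686 -2.1936]
blue [ 233.2   47.  2852. ] (213, 0, 40, 98) tool [ 9.8227 -2.5375 -2.1974]
blue [ 378.2  340.5 2257. ] (362, 258, 33, 160) tool [ 0.3399  1.9764 -2.1983]
blue [ 262.3  340.3 2256.5] (248, 256, 30, 162) tool [ 0.3462 -2.153  -2.2015]
pink [ 318.9   64.6 4904. ] (293, 15, 53, 101) world [ 0.6409 -0.0645  0.036 ] tool [10.3812 -0.1744  8.7158] LxW [0.0269 0.0495] yaw 0.11039318234058623 tool angle -0.020546210170153574
pink [ 519.1  119.5 1492. ] (489, 102, 62, 37) world [ 0.623  -0.1787  0.036 ] tool [ 7.5686 11.037   8.7231] LxW [0.0149 0.0331] yaw 1.4891600247579466 tool angle -1.399312679817279
pink [ 63.2  15.8 935.5] (45, 0, 38, 39) world [0.6521 0.0697 0.036 ] tool [ 12.7024 -13.4456   8.7067] LxW [0.0201 0.0146] yaw -0.4039290225632153 tool angle 0.4937759930575251
top blue [[68.0, 223.8, 1321.0], [441.1, 174.6, 238.0], [532.5, 125.6, 69.5], [376.0, 200.6, 26.5], [351.3, 204.3, 23.5]]
top pink [[411.2, 218.6, 70.0], [300.9, 200.1, 59.5]]
```

Call:
jog_arm(series=[4.8, -0.1, 0, 2, 0, 0, -0.015, 4.8, -0.1, 0, 4, 0, 0, -0.015, 4.8, -0.1, 0, 6, 0, 0, -0.015, 4.8, -0.1, 0, 6.8, 0, 0, -0.015, 4.8, -0.1, 0, 6.8, 0, 0, -0.015, 4.8, -0.1, 0, 6.8, 0, 0, -0.015])

```text
t: 14.45
ee_pos: [0.5386, -0.0761, 0.0573]
tool_rot: [3.137, 0.166, 0.002]
contact_force: [0.2, -0.5, -1.0]
width: 0.0482
gripper_force: 5.1
```

```bash
python3 m.py
```

```text
[ 0.5386 -0.076   0.0574] 14.6 0.047971936552758596 5.113460599095561 [ 0.849   0.0424 -1.2606]
blue [ 412.    47.6 2937.5] (392, 0, 42, 99) tool [ 9.8162  2.4816 -2.1814]
blue [ 233.   47. 2820.] (213, 0, 40, 98) tool [ 9.8243 -2.544  -2.1837]
blue [ 262.2  339.9 2266. ] (248, 255, 30, 163) tool [ 0.3618 -2.1528 -2.2004]
blue [ 378.1  340.6 2252. ] (362, 256, 33, 162) tool [ 0.3379  1.9754 -2.1985]
pink [ 324.2   57.5 8508. ] (287, 0, 78, 119) world [ 0.6384 -0.0659  0.036 ] tool [10.0228  0.0507  2.1537] LxW [0.0415 0.0283] yaw 0.08043689356341235 tool angle 0.02538937798487013
pink [ 597.8  127.6 2877. ] (555, 102, 85, 52) world [ 0.6245 -0.1786  0.036 ] tool [ 7.4534 11.1165  2.1543] LxW [0.015  0.0334] yaw 1.4902836899700393 tool angle -1.3844569195167373
top blue [[68.0, 223.7, 1327.5], [441.1, 174.6, 238.0], [532.6, 125.5, 72.0], [372.4, 205.3, 19.5], [349.1, 208.2, 18.5]]
top pink [[411.2, 218.5, 71.0], [301.7, 198.3, 39.5]]
```

Call:
jog_arm(series=[4.8, 0, 0.05, 1, 0, 0, 0, 4.8, 0, 0.05, 2, 0, 0, 0, 4.8, 0, 0.05, 3, 0, 0, 0, 4.8, 0, 0.05, 3.4, 0, 0, 0, 4.8, 0, 0.05, 3.4, 0, 0, 0, 4.8, 0, 0.05, 3.4, 0, 0, 0])

```text
t: 15.3
ee_pos: [0.5378, -0.0763, 0.0221]
tool_rot: [3.137, 0.166, -0.0]
contact_force: [-0.7, -0.4, -0.6]
width: 0.0482
gripper_force: 5.1
```

```bash
python3 m.py
```

```text
[ 0.538  -0.0763  0.0224] 15.45 0.04825874119934818 5.1159744811593555 [ 0.3649  0.2113 -1.4853]
blue [ 412.    47.7 2934. ] (392, 0, 42, 100) tool [ 9.8109  2.4781 -2.194 ]
blue [ 233.    47.  2828.5] (212, 0, 41, 98) tool [ 9.8247 -2.5439 -2.1951]
blue [ 262.1  339.  2299.5] (247, 254, 31, 164) tool [ 0.3981 -2.1565 -2.2003]
blue [ 378.3  339.5 2289. ] (362, 256, 33, 162) tool [ 0.3819  1.9793 -2.1993]
pink [  323.6    58.3 10979.5] (276, 0, 98, 121) world [ 0.6337 -0.0662  0.036 ] tool [ 9.6242  0.0056 -1.3541] LxW [0.0281 0.0334] yaw 0.14849182872988265 tool angle -0.042739474217176436
pink [628.3 127.4 998.5] (610, 99, 30, 53) world [ 0.6241 -0.1649  0.036 ] tool [ 7.628   9.7234 -1.3529] LxW [0.0149 0.0098] yaw 0.12115954397039472 tool angle -0.01540718621078382
top blue [[68.0, 223.8, 1325.5], [441.2, 174.6, 238.5], [532.4, 125.8, 70.0], [348.6, 209.8, 18.5], [371.6, 208.9, 17.0]]
top pink [[411.2, 218.5, 71.0]]
```

Call:
jog_arm(series=[4.5, 0, 0, 0, 0, 0, 0, 4.3, 0, 0, 0, 0, 0, 0, 4.1, 0, 0, 0, 0, 0, 0, 3.8, 0, 0, 0, 0, 0, 0, 3.5, 0, 0, 0, 0, 0, 0, 3.3, 0, 0, 0, 0, 0, 0, 3.3, 0, 0, 0, 0, 0, 0, 3.3, 0, 0, 0, 0, 0, 0], squeeze=40)

```text
t: 16.35
ee_pos: [0.538, -0.0761, 0.0224]
tool_rot: [-3.137, -0.166, -0.0]
contact_force: [-1.0, 0.1, 1.3]
width: 0.0378
gripper_force: 41.2
```

Call:
jog_arm(series=[3.3, 0, 0, -0.5, 0, 0, 0, 3.3, 0, 0, -1, 0, 0, 0, 3.3, 0, 0, -2, 0, 0, 0, 3.3, 0, 0, -3.5, 0, 0, 0, 3.3, 0, 0, -5, 0, 0, 0, 3.3, 0, 0, -6, 0, 0, 0, 3.3, 0, 0, -6, 0, 0, 0])

```text
t: 17.05
ee_pos: [0.5391, -0.0764, 0.0843]
tool_rot: [3.136, 0.166, 0.005]
contact_force: [-0.1, -0.6, -1.8]
width: 0.0379
gripper_force: 40.8
```

```bash
python3 m.py; python3 - <<'E'
from h import *
sc=optics.capture('scene');S=cam('scene')
for b in blobs(sc,'pink',40): print(np.round(b[:3],1),cv2.minAreaRect(b[3]))
s=sensors.read_state();print('expected soap if held',proj(S,[[.643,-.0655,z] for z in(.024,.084)]))
E
```

```text
[ 0.5383 -0.076   0.0831] 17.2 0.038061790829742564 40.838815569877625 [-0.5395  0.947  -0.8602]
blue [ 366.1  338.  2132. ] (355, 251, 23, 165) tool [ 0.4425  1.5404 -2.2008]
blue [ 274.7  337.2 2130. ] (265, 248, 21, 167) tool [ 0.4703 -1.704  -2.1995]
blue [ 384.1   47.6 2085.5] (371, 0, 28, 99) tool [ 9.8106  1.6934 -2.2042]
blue [ 261.6   47.2 2001. ] (249, 0, 25, 98) tool [ 9.8181 -1.7409 -2.2029]
pink [  322.7    57.7 10887.5] (275, 0, 98, 119) world [ 0.6406 -0.0651  0.036 ] tool [10.2895  0.0058  4.7042] LxW [0.0479 0.0411] yaw 0.07098049109864761 tool angle 0.03510490075369655
pink [ 565.2  123.1 2217. ] (528, 101, 76, 46) world [ 0.6251 -0.1801  0.036 ] tool [ 7.5318 11.2737  4.7008] LxW [0.015  0.0336] yaw 1.4882475845451608 tool angle -1.3821620519792164
top blue [[68.0, 223.8, 1327.5], [441.1, 174.6, 238.0], [532.6, 125.5, 72.5], [353.4, 206.9, 22.5], [369.5, 206.5, 21.5]]
top pink [[411.2, 218.6, 70.0], [301.1, 199.8, 56.5]]
[274.3 250.2 223. ] ((274.34906005859375, 249.52830505371094), (13.32397174835205, 23.62601661682129), 15.945395469665527)
[332.8 294.6  63.5] ((332.97650146484375, 294.4664611816406), (5.652700424194336, 14.336560249328613), 55.00798034667969)
[235.3 248.5  50. ] ((235.29307556152344, 248.5172576904297), (12.812978744506836, 5.199469566345215), 21.801406860351562)
expected soap if held [[278.08643994 269.71747059]
 [275.99088204 250.55091244]]
```

The soap rose with the tongs: same wrist pixels as before the lift, and the scene row of 250 matches the prediction. Raising to 20 cm.

Call:
jog_arm(series=[3.3, 0, 0, -0.7, 0, 0, 0, 3.3, 0, 0, -2, 0, 0, 0, 3.3, 0, 0, -4, 0, 0, 0, 3.3, 0, 0, -6, 0, 0, 0, 3.3, 0, 0, -8, 0, 0, 0, 3.3, 0, 0, -10, 0, 0, 0, 3.3, 0, 0, -11, 0, 0, 0, 3.3, 0, 0, -11.5, 0, 0, 0, 3.3, 0, 0, -11.5, 0, 0, 0, 3.3, 0, 0, -11.5, 0, 0, 0, 3.3, 0, 0, -11.5, 0, 0, 0, 3.3, 0, 0, -11.5, 0, 0, 0])

```text
t: 18.55
ee_pos: [0.5375, -0.0761, 0.1966]
tool_rot: [-3.137, -0.166, 0.002]
contact_force: [-0.7, -0.6, -1.9]
width: 0.0378
gripper_force: 40.8
```

```bash
python3 m.py; python3 - <<'E'
from h import *
sc=optics.capture('scene');t=optics.capture('top');S=cam('scene');T=cam('top')
for b in blobs(sc,'pink',40): print(np.round(b[:3],1))
print('expected',proj(S,[[.643,-.0655,.2]]))
for n,im in(('scene',sc),('top',t)): print(n,[np.round(b[:3],1).tolist() for b in blobs(im,'green',200)][-6:])
E
```

```text
[ 0.5376 -0.0761  0.1968] 18.7 0.037951012824668603 40.84080219268799 [ 0.324   0.3095 -2.0436]
blue [ 366.1  337.8 2140. ] (355, 251, 23, 165) tool [ 0.4521  1.5432 -2.2004]
blue [ 274.8  337.  2123.5] (265, 249, 21, 166) tool [ 0.4813 -1.7029 -2.2003]
blue [ 383.9   47.7 2041.5] (371, 0, 28, 99) tool [ 9.8081  1.6877 -2.2075]
blue [ 261.6   47.  2001. ] (249, 0, 25, 98) tool [ 9.822  -1.7399 -2.2074]
blue [563.4  10.  181. ] (552, 0, 30, 21) tool [10.7542  6.5424 -2.2084]
pink [  322.7    57.  10617.5] (275, 0, 97, 118) world [ 0.6524 -0.0646  0.036 ] tool [11.5515  0.0624 16.0695] LxW [0.0757 0.0649] yaw 0.07048488546499114 tool angle 0.035145952832868484
pink [130.6  21.9 924.5] (114, 0, 34, 49) world [0.6603 0.069  0.036 ] tool [ 13.7473 -13.1339  16.0682] LxW [0.0322 0.014 ] yaw -0.4164541453337155 tool angle 0.5220851041486635
pink [476.4 117.  876.5] (453, 103, 48, 29) world [ 0.6244 -0.1815  0.036 ] tool [ 7.5306 11.3915 16.0722] LxW [0.015  0.0331] yaw 1.4859699272950315 tool angle -1.38033913237538
top blue [[68.0, 223.7, 1330.5], [441.2, 174.6, 239.5], [532.7, 125.4, 71.0], [356.1, 200.4, 27.0], [373.7, 198.4, 27.0]]
top pink [[411.4, 218.5, 70.5], [300.8, 200.4, 58.5]]
[269.1 208.2 268. ]
[332.7 294.8  63. ]
[235.3 248.5  50. ]
expected [[271.36009539 208.07031213]]
scene [[625.1, 62.1, 1295.0], [115.9, 47.2, 967.5], [517.0, 119.2, 515.0], [505.9, 259.7, 335.5], [469.6, 245.9, 299.5], [435.1, 232.6, 266.0]]
top [[68.3, 198.3, 1489.0], [158.4, 264.9, 277.0], [224.8, 277.4, 270.0], [191.1, 270.9, 269.0]]
```

The soap is held steady at about 0.20 m, and the jars are unmoved (lids at the same pixels). Handing in.

```bash
python3 -c "
from rig import manip
print(manip.hand_in())"
```

```text
the job is handed in; nothing more can be done
None
```

The stray jar is back upright on its yellow spot, about 1.5 mm off centre, and the job is handed in with the soap held in the tongs about 20 cm above the table; the hand-in returned no verdict.

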